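Bolt the laser guard box

ROBOT

A 7-joint arm with a two-finger parallel gripper is mounted at the origin on a cart in front of the work surface, level with it; the furniture and walls round the work are solid. World frame = base frame: x ahead of the robot, y to its left, z up, the work surface at z = 0. Lengths are in m, angles in rad, forces in N, time in s.
With the tool pointing down it reaches from about 0.4 to 0.85 m from the base axis. Payload 4.5 kg.
Tool frame: the origin (TCP) lies between the finger pads; the fingertips stand r.tip_reach ahead of it and the grasp point (between the pads) lies 11 mm behind it (r.tip_reach is the distance from the TCP to the fingertips, in m); z points along the fingers, y is the line along which they close (so a half turn about z gives the same grasp; the last joint's range is limited). The gripper opens to 88 mm and grips with 3 to 60 N. Pads are 18 mm wide; open, the fingers measure 123 mm over their backs; the gripper's body (75 mm by 187 mm) begins 45 mm behind the grasp point.
Start: joints at [1.379, 0.689, -0.195, 1.565, 0.157, 0.902, -0.215], TCP at [0.14, -0.609, 0.247] pointing down, gripper open.
Joint ranges: [-3.01, 3.01], [-0.46, 2.08], [-1.47, 1.51], [0.13, 2.56], [-1, 4.14], [0.04, 2.09], [-2.66, 2.66]. Speed limits (rad/s): [2.57, 2.57, 3.14, 3.14, 3.14, 3.14, 3.14].

INTERFACE

Orientations are given as a unit quaternion [x, y, z, w].
In Python, from plant import r, vision, workorder gives the robot as it stands.
- The arm moves only by the tool drive_tool, never from a script. Its argument "targets" is a list of rows, each an object of numbers: "tx", "ty", "tz": the shift along the world's x, y, z in units of 0.03 m (1.0 is 0.03 m); "wx", "wy", "wz": the turn, a rotation vector about the world's x, y, z in units of 60 degrees (1.0 is 60 degrees); "claw": the opening, from -1 (shut) to 1 (fully open). A call has exactly 8 rows; each row shifts and turns the commanded pose from where the row before left it; what a row does not reach is not made up. A row lasts 1/10 s, in which the tool goes at most 50 mm and 8.59 degrees, less where a joint would pass 70% of its speed; a pose out of reach is approached as far as the arm can. A call with a number of a shift or a turn outside -1 to 1 is refused whole. A call with a gripper value outside its range is refused whole. The fingers move at their own pace and stop on an object; "force" is the grip in N (left out, the last holds). Time passes only in rows, so rows that do not move let the fingers close, or fill a call up. It gives the time, the measured TCP pose, the force, the opening and the grip force at its end, in the units of the state.
- r.get_state(): the state, without advancing time (a new reading comes with each control period).
- vision.snapshot(name): name is "scene" or "top"; returns a dict with "image" (400x640x3 uint8, blue, green, red), "range_z" (400x640 float32, m along the optical axis (not along the pixel's ray), 0 where there is no reading), "K" (3x3 intrinsics, pixels), "cam_to_world" (4x4, takes a point from camera to world coordinates). Camera axes: x right, y up, looking along -z (the intrinsics and any distortion apply to the point x, -y, -z); pixel columns grow to the right and rows downward; lengths in m; the calibration is good to about 2 mm. A picture is of the moment at which its call begins.
- workorder.finish_job(): hands the job in; it is judged then, once.
The state is a dict: "clock": time; "q": joint angles; "qd": joint speeds; "joint_torque": joint torques, N m; "tool_pos": TCP position; "eef_rot": TCP orientation; "contact_force": force on the tool from outside, world axes, zero at the start; "moment": the same for the moment, N m; "opening": opening from 0.0 (shut) to 1.0 (fully open); "finger_force": force on a finger pad.
Only numpy, scipy, OpenCV 4.12 (cv2) and the standard library are available. Lean on these libraries where they do the work, as an engineer would, in place of code of your own. Each camera call takes 0.05 s, during which the arm holds its last target. There are 200 camera calls.

TASK

The lid of the laser guard box is shut but not locked. Lift the barrel bolt's handle up out of its parking notch, slide the bolt to the right across the lid seam until it meets the rubber buffer of the keeper, and turn the handle down into the keeper's notch until it lies fully home, then let go. Feel for the buffer and never ram or force the bolt against the keeper, and leave the small things round the box where they are.

Things in the scene. Friction and masses are not known exactly. Their poses are not given: they have to be found in the camera images.
- guard_box: low dark steel box with a two-part aluminium cover, 104 x 197 x 45 mm, fixed on the desk; origin in its underside, 92 mm from its right end; x points away from the robot (to its back), y to its left along the bolt, z up. The right part of the cover is the closed lid, the seam lies at y = -12 mm. Pressing the bolt or its handle against the keeper on the lid with more than 15 N counts as ramming.
- lid_mid (a point): centre of the lid's top face. On it stands the steel keeper: a 28 mm long lip plate in front of the rail, then the notch (12.5 mm wide along y), then a rubber buffer, 21 mm higher than the bolt's axis, that yields 1 mm for each 7 N, and an end block. The keeper has slotted holes: its place along y differs by up to 14 mm either way and is not measured, nor given by this point.
- bolt_plate: steel base plate of the bolt on the left cover, axes as the box's. Carries the barrel (left) and a guide rail 18 to 30 mm in front of the bolt's axis, up to 8 mm above it, with the parking notch (35 mm wide). Rail and lip let the handle slide along only within 0.8 rad of upright and keep it up between the two notches. No fixed part reaches more than 34 mm in front of the axis.
- bolt_axis (a point): point on the bolt's axis (14.5 mm above the cover, 59.5 mm above the desk), at the foot of the handle when the bolt is fully withdrawn (joint bolt = 0); axes as those of the box: the bolt slides along -y, the handle turns about the y axis through this point
- handle_grip (a point): point on the bolt's handle where it is best held, 57 mm from the bolt's axis: middle of a round steel grip 14 mm in diameter and 30 mm long, on a shank 10 mm in diameter; its own z points outward along the handle
- bolt (a joint): slide of the bolt to the right (-y of the box), m: 0 withdrawn, starts at 0.000 to 0.013 in the parking notch. The handle meets the buffer at 0.060 to 0.088 (0.074, more or less by the unmeasured place of the keeper); there it is over the keeper's notch, with 2.5 mm of play back to the left. About 2.5 N of sliding friction, up to 4 N when moved fast
- handle (a joint): turn of the handle, rad: 0 straight up, pi/2 lying level towards the robot (-x of the box), stop at 1.6. Starts at 1.3 to 1.5. Stays where it is left (about 0.08 N m of friction)
- lens_cap_mid (a point): flat black lens cap, 42 x 8 mm, lying on the box's cover behind the bolt; point at the centre of its underside
- hex_key_mid (a point): black hex key lying on the desk, 87 x 29 x 5 mm; point at the centre of its underside
- red_driver_mid (a point): red screwdriver lying on the desk, 133 mm long, 25 mm thick; point at the centre of its underside
- case_mid (a point): black screw case, 37 mm wide and 48 mm high, standing on the desk; point at the centre of its underside
- eyepiece_mid (a point): black eyepiece, 34 mm wide and 58 mm high, standing on the desk; point at the centre of its underside
- tape_mid (a point): roll of white tape, 64 x 19 mm, lying on the desk; point at the centre of its underside
- fork_mid (a point): black clamping fork, 64 x 22 x 8 mm, lying on the desk; point at the centre of its underside

How it is judged:
On the way, in this order (a step that is already met when the one before it is completed fails the run):
1. the handle is lifted out of the parking notch (turned up past 1.1 rad) (value of joint handle below 1.1 rad and value of joint bolt below 0.03 m), for 0.1 s.
2. the bolt is slid across to the keeper's notch (more than 52 mm) with the handle still up (value of joint bolt above 0.052 m and value of joint handle below 1.15 rad), for 0.1 s.
At the end, for the whole second after the job is handed in: the bolt is across (slide more than 52 mm) and its handle lies in the keeper's notch, turned down more than 1.4 rad, at rest and released (value of joint bolt above 0.052 m and value of joint handle above 1.4 rad and velocity of joint handle between -0.05 and 0.05 rad/s and velocity of joint bolt between -0.01 and 0.01 m/s); the robot touches nothing.
It fails at once if the bolt or its handle is pressed against the keeper with more than 15 N (contact force between bolt_plate and guard_box above 15 N).
It fails at once if one of the small things round the box is moved more than 25 mm (distance of any of lens_cap_mid, hex_key_mid, red_driver_mid, case_mid, eyepiece_mid, tape_mid, fork_mid from where it was at the start of the episode above 0.025 m).
It also fails if it takes over 51 s, if anything falls off the work surface, if the arm or the gripper's body presses on something with over 40 N, if the wrist force passes 120 N, or if a joint passes its speed limit or range.

## Working session

There is one attempt and no reset: what is moved stays moved. The work goes in short steps, Python scripts to look and compute and a tool call to move; the robot and the scene stay as the last step left them, time stands still between calls to the robot, and variables do not carry over. Pictures are saved under pics/ and viewed, at most 10 in all, crops included, and the job is handed in when it is done.

Besides the shell and the picture viewer there is one more tool, called after "Emit:" by a JSON object that holds its "fn" and its "kwargs", one argument or row to a line. drive_tool: Moves the arm, as the interface text tells. Its arguments: {"type":"object","properties":{"targets":{"type":"array","items":{"type":"object","properties":{"tx":{"type":"number"},"ty":{"type":"number"},"tz":{"type":"number"},"wx":{"type":"number"},"wy":{"type":"number"},"wz":{"type":"number"},"claw":{"type":"number"}}}},"force":{"type":"number"}},"required":["targets"]}

```bash
mkdir -p pics; ls; python3 - <<'E'
from plant import r, vision
import cv2,numpy as np,pickle
s=r.get_state();print({k:np.round(v,3) for k,v in s.items()},r.tip_reach)
for n in("scene","top"):
    d=vision.snapshot(n);pickle.dump(d,open(f"{n}.pkl","wb"));cv2.imwrite(f"pics/{n}0.png",d["image"]);print(d["K"],d["cam_to_world"].round(3),d.keys())
E
```

```text
pics
{'clock': np.float64(0.0), 'q': array([ 1.379,  0.69 , -0.195,  1.566,  0.157,  0.902, -0.215]), 'qd': array([ 0.   , -0.001,  0.   ,  0.001, -0.   ,  0.   , -0.   ]), 'joint_torque': array([ 1.0000e-03, -5.2756e+01, -1.2670e+00, -1.5343e+01, -5.3000e-02,
        7.0000e-03,  0.0000e+00]), 'tool_pos': array([ 0.14 , -0.609,  0.246]), 'eef_rot': array([ 0.994,  0.113, -0.   , -0.001]), 'contact_force': array([ 0.108,  1.294, -0.317]), 'moment': array([ 0.015, -0.029, -0.066]), 'finger_force': np.float64(0.0), 'opening': np.float64(1.004)} 0.008
[[395.17337117   0.         317.74256509]
 [  0.         395.17337117 209.07701987]
 [  0.           0.           1.        ]] [[ 0.666  0.476 -0.575  0.089]
 [-0.746  0.415 -0.521 -0.381]
 [-0.01   0.776  0.631  0.641]
 [ 0.     0.     0.     1.   ]] dict_keys(['image', 'range_z', 'K', 'cam_to_world'])
[[444.49209274   0.         325.53619829]
 [  0.         444.49209274 198.09137352]
 [  0.           0.           1.        ]] [[ 0.013  0.984 -0.176  0.375]
 [-1.     0.015  0.011  0.058]
 [ 0.013  0.176  0.984  1.269]
 [ 0.     0.     0.     1.   ]] dict_keys(['image', 'range_z', 'K', 'cam_to_world'])
```

View pics/scene0.png

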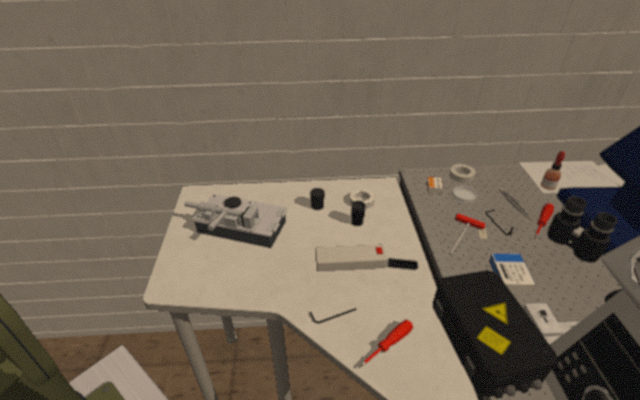

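View pics/top0.png

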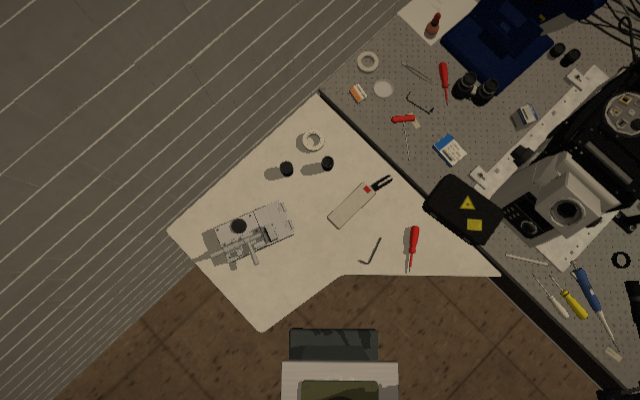

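```bash
cat > h.py <<'E'
import numpy as np,pickle,cv2
def proj(d,P):
    T=np.linalg.inv(d["cam_to_world"]);c=T[:3,:3]@np.asarray(P,float)+T[:3,3]
    p=d["K"]@np.array([c[0],-c[1],-c[2]]);return p[:2]/p[2]
def ray(d,uv):
    v=np.linalg.inv(d["K"])@np.array([*uv,1.]);v=d["cam_to_world"][:3,:3]@np.array([v[0],-v[1],-v[2]])
    return d["cam_to_world"][:3,3],v
def plane(d,uv,z):
    o,v=ray(d,uv);return o+v*(z-o[2])/v[2]
def pt(d,uv):
    o,v=ray(d,uv);return o+v*d["range_z"][int(round(uv[1])),int(round(uv[0]))]
E
python3 - <<'E'
from h import *
a=pickle.load(open("top.pkl","rb"));b=pickle.load(open("scene.pkl","rb"))
A=cv2.resize(a["image"][190:275,180:305],None,fx=6,fy=6,interpolation=cv2.INTER_CUBIC)
B=cv2.resize(b["image"][185:255,165:295],None,fx=6,fy=6,interpolation=cv2.INTER_CUBIC)
cv2.imwrite("pics/A.png",A);cv2.imwrite("pics/B.png",B)
for uv in [(225,228),(280,210),(285,235),(253,256),(240,225),(300,200)]: print(uv,pt(a,uv).round(3))
E
```

```text
(225, 228) [0.505 0.32  0.049]
(280, 210) [0.558 0.171 0.043]
(285, 235) [0.488 0.155 0.046]
(253, 256) [0.428 0.236 0.072]
(240, 225) [0.513 0.278 0.052]
(300, 200) [0.594 0.118 0.001]
```

View pics/A.png

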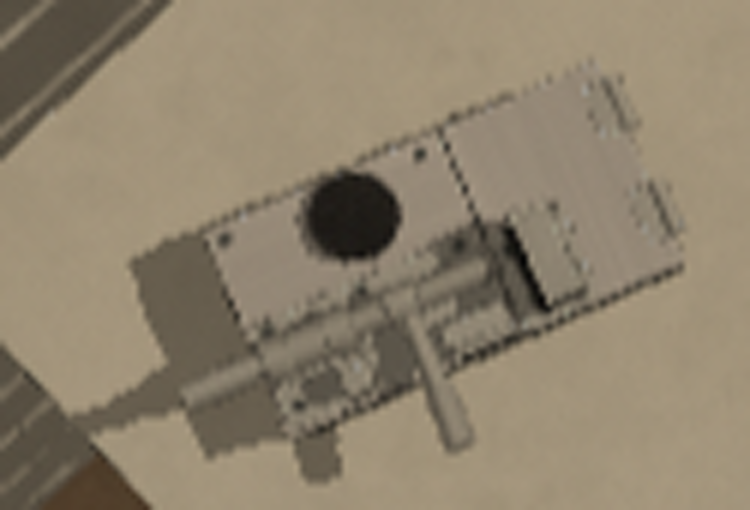

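View pics/B.png

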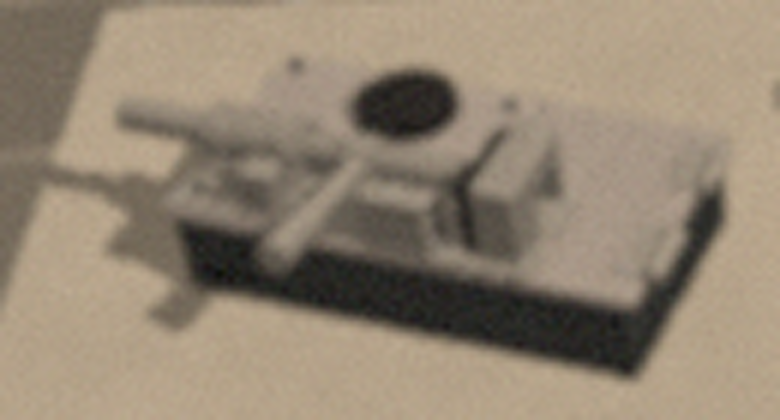

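```bash
python3 - <<'E'
from h import *
a=pickle.load(open("top.pkl","rb"));b=pickle.load(open("scene.pkl","rb"))
A=lambda x,y,z:plane(a,(180+(x+.5)/6-.5,190+(y+.5)/6-.5),z)
B=lambda x,y,z:plane(b,(165+(x+.5)/6-.5,185+(y+.5)/6-.5),z)
TL,TR,BR,BL=[A(*p,.045) for p in((207,232),(590,65),(683,265),(290,437))]
L=np.linalg.norm
print("sizes",L(TL-TR),L(TR-BR),L(BL-BR),L(TL-BL))
ydir=(TL-TR)/L(TL-TR)+(BL-BR)/L(BL-BR);ydir/=L(ydir);xd=np.array([ydir[1],-ydir[0],0])
yaw=np.arctan2(xd[1],xd[0]);c=(TL+TR+BL+BR)/4
org=c-ydir*(.197/2-.092)
print("yaw",yaw,"ydir",ydir.round(3),"c",c.round(4),"org",org.round(4))
box=lambda P:((P-org)@xd,(P-org)@ydir)
f=lambda n,P:print(n,P.round(4),np.round(box(P),4))
f("seam",A(443,130,.045));f("seam2",A(480,215,.045))
f("boltL",A(190,396,.0595+.004));f("boltR",A(490,270,.0595+.004))
f("foot",A(405,303,.0595+.004))
f("grip",A(448,410,.076));f("end",A(462,440,.072))
f("gripB",B(290,240,.072))
f("bufL top",A(508,225,.0805));f("bufL bot",A(545,308,.0805));f("blkR",A(588,290,.0805));f("blkTR",A(550,205,.0805))
f("B bufL",B(470,190,.0805));f("BblkTL",B(512,125,.0805));f("cap",A(352,216,.053))
# depth confirmed pts
for n,(x,y) in dict(grip=(448,410),buf=(525,265),blk=(550,255),bolt=(330,335)).items():
    p=pt(a,(180+x/6,190+y/6));print(n,p.round(4),np.round(box(p),4))
# max heights over grid
v,u=np.mgrid[0:400:2,0:640:2];o=a["cam_to_world"][:3,3]
q=np.linalg.inv(a["K"])@np.stack([u.ravel(),v.ravel(),np.ones(u.size)]);q[1:]*=-1
P=(a["cam_to_world"][:3,:3]@(q*a["range_z"][v,u].ravel())).T+o
for x0 in np.arange(0,.9,.1):
    print(round(x0,1),[ (lambda m: round(float(P[m,2].max()),2) if m.any() else None)((abs(P[:,0]-x0-.05)<.05)&(abs(P[:,1]-y0-.05)<.05)) for y0 in np.arange(-.7,.5,.1)])
E
```

```text
sizes 0.19093479641963304 0.10316673487843452 0.19353737321840636 0.10205877457385491
yaw 0.43223954219497823 ydir [-0.419  0.908  0.   ] c [0.498  0.2419 0.045 ] org [0.5008 0.236  0.045 ]
seam [0.553  0.2444 0.045 ] [ 0.051  -0.0143]
seam2 [0.5137 0.2257 0.045 ] [ 0.0075 -0.0147]
boltL [0.4284 0.3495 0.0635] [-0.0181  0.1334]
boltR [0.4868 0.2177 0.0635] [-0.0204 -0.0107]
foot [0.4713 0.2554 0.0635] [-0.0186  0.03  ]
grip [0.4233 0.2323 0.076 ] [-0.0719  0.0291]
end [0.4103 0.2261 0.072 ] [-0.0862  0.0289]
gripB [0.4164 0.2253 0.072 ] [-0.0811  0.0257]
bufL top [0.5054 0.2082 0.0805] [-0.0074 -0.0272]
bufL bot [0.4686 0.1904 0.0805] [-0.0483 -0.0279]
blkR [0.4769 0.1716 0.0805] [-0.0486 -0.0484]
blkTR [0.5147 0.1898 0.0805] [-0.0067 -0.0478]
B bufL [0.472  0.1891 0.0805] [-0.0457 -0.0305]
BblkTL [0.5074 0.2067 0.0805] [-0.0062 -0.0293]
cap [0.5115 0.283  0.053 ] [0.0295 0.0382]
grip [0.4223 0.2314 0.0738] [-0.0732  0.0287]
buf [0.4867 0.1991 0.0783] [-0.0282 -0.0276]
blk [0.4913 0.1881 0.0784] [-0.0286 -0.0395]
bolt [0.4554 0.2871 0.064 ] [-0.0198  0.0655]
0.0 [-0.68, -0.68, -0.67, -0.68, -0.68, 0.01, 0.03, 0.03, 0.02, -0.68, -0.68, -0.68]
0.1 [0.24, 0.35, -0.68, -0.68, -0.68, 0.0, 0.01, 0.02, 0.0, -0.68, -0.68, -0.67]
0.2 [0.06, 0.05, -0.68, -0.67, -0.68, -0.68, -0.68, -0.68, 0.01, 0.01, -0.0, -0.68]
0.3 [0.06, 0.05, 0.04, 0.01, 0.01, 0.01, 0.01, 1.27, 0.01, 0.0, 0.01, -0.69]
0.4 [0.06, 0.37, 0.36, 0.11, 0.02, 0.03, 0.01, 0.01, 0.08, 0.08, 0.07, 0.0]
0.5 [0.37, 0.38, 0.38, 0.11, 0.11, 0.01, 0.04, 0.04, 0.08, 0.08, 0.05, 0.8]
0.6 [0.38, 0.38, 0.38, 0.11, 0.11, 0.03, 0.04, 0.06, 0.05, 0.01, 0.87, 0.83]
0.7 [0.36, 0.38, 0.31, 0.06, 0.06, 0.04, 0.03, 0.06, 0.02, 0.76, 0.78, None]
0.8 [0.34, 0.31, 0.14, 0.14, 0.05, 0.05, 0.05, 0.03, 0.61, 0.64, None, None]
```

Emit:
{"fn": "drive_tool", "kwargs": {
  "targets": [
    {"tx":0.35,"ty":0.8,"tz":0.2,"claw":1},
    {"tx":0.35,"ty":0.8,"tz":0.2,"claw":1},
    {"tx":0.35,"ty":0.8,"claw":1},
    {"tx":0.35,"ty":0.8,"claw":1},
    {"tx":0.35,"ty":0.8,"claw":1},
    {"tx":0.35,"ty":0.8,"claw":1},
    {"tx":0.4,"ty":0.8,"claw":1},
    {"tx":0.4,"ty":0.8,"claw":1}
  ],
  "force": 12
}}

```text
validation failed for argument at $.ta...
```

Emit:
{"fn": "drive_tool", "kwargs": {
  "targets": [
    {"tx":0.35,"ty":0.8,"tz":0.2,"wx":0,"wy":0,"wz":0,"claw":1},
    {"tx":0.35,"ty":0.8,"tz":0.2,"wx":0,"wy":0,"wz":0,"claw":1},
    {"tx":0.35,"ty":0.8,"tz":0,"wx":0,"wy":0,"wz":0,"claw":1},
    {"tx":0.35,"ty":0.8,"tz":0,"wx":0,"wy":0,"wz":0,"claw":1},
    {"tx":0.35,"ty":0.8,"tz":0,"wx":0,"wy":0,"wz":0,"claw":1},
    {"tx":0.35,"ty":0.8,"tz":0,"wx":0,"wy":0,"wz":0,"claw":1},
    {"tx":0.4,"ty":0.8,"tz":0,"wx":0,"wy":0,"wz":0,"claw":1},
    {"tx":0.4,"ty":0.8,"tz":0,"wx":0,"wy":0,"wz":0,"claw":1}
  ],
  "force": 12
}}

```text
clock: 0.9
tool_pos: [0.2271, -0.416, 0.2586]
eef_rot: [0.994, 0.113, -0.0, -0.0]
contact_force: [0.7, -0.0, -0.1]
opening: 1.0
finger_force: 0.0
```

Emit:
{"fn": "drive_tool", "kwargs": {
  "targets": [
    {"tx":0.75,"ty":0.8,"tz":0,"wx":0,"wy":0,"wz":0,"claw":0},
    {"tx":0.75,"ty":0.8,"tz":0,"wx":0,"wy":0,"wz":0,"claw":0},
    {"tx":0.75,"ty":0.9,"tz":0,"wx":0,"wy":0,"wz":0,"claw":0},
    {"tx":0.75,"ty":0.9,"tz":0,"wx":0,"wy":0,"wz":0,"claw":0},
    {"tx":0.75,"ty":0.9,"tz":0,"wx":0,"wy":0,"wz":0,"claw":0},
    {"tx":0.75,"ty":0.9,"tz":0,"wx":0,"wy":0,"wz":0,"claw":0},
    {"tx":0.75,"ty":1,"tz":0,"wx":0,"wy":0,"wz":0,"claw":0},
    {"tx":0.6,"ty":1,"tz":0,"wx":0,"wy":0,"wz":0,"claw":0}
  ]
}}

```text
clock: 1.7
tool_pos: [0.4036, -0.1998, 0.2586]
eef_rot: [0.994, 0.113, 0.0, 0.0]
contact_force: [1.3, -1.6, -1.2]
opening: 0.501
finger_force: 0.0
```

Emit:
{"fn": "drive_tool", "kwargs": {
  "targets": [
    {"tx":0.3,"ty":1,"tz":0,"wx":0,"wy":0,"wz":0,"claw":0},
    {"tx":0.2,"ty":1,"tz":0,"wx":0,"wy":0,"wz":0.05,"claw":0},
    {"tx":0.1,"ty":1,"tz":0,"wx":0,"wy":0,"wz":0.05,"claw":0},
    {"tx":0,"ty":1,"tz":0,"wx":0,"wy":0,"wz":0.05,"claw":0},
    {"tx":0,"ty":1,"tz":0,"wx":0,"wy":0,"wz":0.05,"claw":0},
    {"tx":0,"ty":1,"tz":0,"wx":0,"wy":0,"wz":0,"claw":0},
    {"tx":0,"ty":1,"tz":0,"wx":0,"wy":0,"wz":0,"claw":0},
    {"tx":0,"ty":1,"tz":0,"wx":0,"wy":0,"wz":0,"claw":0}
  ]
}}

```text
clock: 2.5
tool_pos: [0.4201, 0.04, 0.2586]
eef_rot: [0.976, 0.216, -0.0, 0.0]
contact_force: [0.1, 0.2, -0.3]
opening: 0.5
finger_force: 0.0
```

Emit:
{"fn": "drive_tool", "kwargs": {
  "targets": [
    {"tx":0.05,"ty":1,"tz":0,"wx":0,"wy":0,"wz":0,"claw":0},
    {"tx":0,"ty":1,"tz":0,"wx":0,"wy":0,"wz":0,"claw":0},
    {"tx":0,"ty":1,"tz":-0.5,"wx":0,"wy":0,"wz":0,"claw":0},
    {"tx":0,"ty":1,"tz":-0.8,"wx":0,"wy":0,"wz":0,"claw":0},
    {"tx":0,"ty":1,"tz":-0.8,"wx":0,"wy":0,"wz":0,"claw":0},
    {"tx":0,"ty":0.8,"tz":-0.8,"wx":0,"wy":0,"wz":0,"claw":0},
    {"tx":0,"ty":0.4,"tz":-0.6,"wx":0,"wy":0,"wz":0,"claw":0},
    {"tx":0,"ty":0.2,"tz":-0.5,"wx":0,"wy":0,"wz":0,"claw":0}
  ]
}}

```text
clock: 3.3
tool_pos: [0.4213, 0.2326, 0.1374]
eef_rot: [0.976, 0.217, -0.0, -0.0]
contact_force: [-0.0, 1.1, 0.6]
opening: 0.499
finger_force: 0.0
```

```bash
python3 - <<'E'
from h import *
from plant import r,vision
C=[]
for n in("scene","top"):
    d=vision.snapshot(n);p=proj(d,(.4215,.2315,.07)).astype(int);print(n,p)
    u,v=p;C.append(cv2.resize(d["image"][v-40:v+40,u-50:u+50],None,fx=6,fy=6,interpolation=cv2.INTER_CUBIC)[:, :])
cv2.imwrite("pics/C.png",cv2.resize(np.hstack(C),(800,320)))
E
```

```text
scene [213 222]
top [254 258]
```

View pics/C.png

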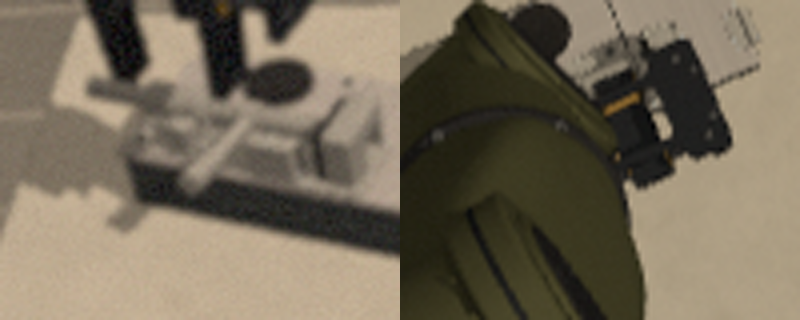

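Emit:
{"fn": "drive_tool", "kwargs": {
  "targets": [
    {"tx":0,"ty":0,"tz":-0.5,"wx":0,"wy":0,"wz":0,"claw":0},
    {"tx":0,"ty":0,"tz":-0.5,"wx":0,"wy":0,"wz":0,"claw":0},
    {"tx":0,"ty":0,"tz":-0.5,"wx":0,"wy":0,"wz":0,"claw":0},
    {"tx":0,"ty":0,"tz":-0.4,"wx":0,"wy":0,"wz":0,"claw":0},
    {"tx":0,"ty":0,"tz":-0.3,"wx":0,"wy":0,"wz":0,"claw":0},
    {"tx":0,"ty":0,"tz":-0.3,"wx":0,"wy":0,"wz":0,"claw":0},
    {"tx":0,"ty":0,"tz":0,"wx":0,"wy":0,"wz":0,"claw":0},
    {"tx":0,"ty":0,"tz":0,"wx":0,"wy":0,"wz":0,"claw":0}
  ]
}}

```text
clock: 4.2
tool_pos: [0.422, 0.2308, 0.0638]
eef_rot: [0.976, 0.216, 0.0, 0.0]
contact_force: [-0.0, -0.1, -0.5]
opening: 0.496
finger_force: 0.0
```

Emit:
{"fn": "drive_tool", "kwargs": {
  "targets": [
    {"tx":0,"ty":0,"tz":0,"wx":0,"wy":0,"wz":0,"claw":-0.3},
    {"tx":0,"ty":0,"tz":0,"wx":0,"wy":0,"wz":0,"claw":-0.4},
    {"tx":0,"ty":0,"tz":0,"wx":0,"wy":0,"wz":0,"claw":-0.5},
    {"tx":0,"ty":0,"tz":0,"wx":0,"wy":0,"wz":0,"claw":-0.6},
    {"tx":0,"ty":0,"tz":0,"wx":0,"wy":0,"wz":0,"claw":-0.8},
    {"tx":0,"ty":0,"tz":0,"wx":0,"wy":0,"wz":0,"claw":-1},
    {"tx":0,"ty":0,"tz":0,"wx":0,"wy":0,"wz":0,"claw":-1},
    {"tx":0,"ty":0,"tz":0,"wx":0,"wy":0,"wz":0,"claw":-1}
  ],
  "force": 12
}}

```text
clock: 5.0
tool_pos: [0.4218, 0.2313, 0.0638]
eef_rot: [0.976, 0.216, 0.0, -0.0]
contact_force: [-1.0, 1.7, 0.6]
opening: 0.151
finger_force: 12.0
```

Emit:
{"fn": "drive_tool", "kwargs": {
  "targets": [
    {"tx":0.04,"ty":0.02,"tz":0.205,"wx":0,"wy":0,"wz":0,"claw":-1},
    {"tx":0.06,"ty":0.027,"tz":0.2,"wx":0,"wy":0,"wz":0,"claw":-1},
    {"tx":0.08,"ty":0.036,"tz":0.19,"wx":0,"wy":0,"wz":0,"claw":-1},
    {"tx":0.1,"ty":0.045,"tz":0.18,"wx":0,"wy":0,"wz":0,"claw":-1},
    {"tx":0,"ty":0,"tz":0,"wx":0,"wy":0,"wz":0,"claw":-1},
    {"tx":0,"ty":0,"tz":0,"wx":0,"wy":0,"wz":0,"claw":-1},
    {"tx":0,"ty":0,"tz":0,"wx":0,"wy":0,"wz":0,"claw":-1},
    {"tx":0,"ty":0,"tz":0,"wx":0,"wy":0,"wz":0,"claw":-1}
  ]
}}

```text
clock: 5.8
tool_pos: [0.4297, 0.2342, 0.087]
eef_rot: [0.976, 0.216, -0.001, 0.0]
contact_force: [-5.3, 0.4, 4.5]
opening: 0.156
finger_force: 12.0
```

Emit:
{"fn": "drive_tool", "kwargs": {
  "targets": [
    {"tx":0.09,"ty":0.042,"tz":0.17,"wx":0,"wy":0,"wz":0,"claw":-1},
    {"tx":0.12,"ty":0.055,"tz":0.16,"wx":0,"wy":0,"wz":0,"claw":-1},
    {"tx":0.14,"ty":0.065,"tz":0.15,"wx":0,"wy":0,"wz":0,"claw":-1},
    {"tx":0.14,"ty":0.065,"tz":0.13,"wx":0,"wy":0,"wz":0,"claw":-1},
    {"tx":0,"ty":0,"tz":0,"wx":0,"wy":0,"wz":0,"claw":-1},
    {"tx":0,"ty":0,"tz":0,"wx":0,"wy":0,"wz":0,"claw":-1},
    {"tx":0,"ty":0,"tz":0,"wx":0,"wy":0,"wz":0,"claw":-1},
    {"tx":0,"ty":0,"tz":0,"wx":0,"wy":0,"wz":0,"claw":-1}
  ]
}}

```text
clock: 6.6
tool_pos: [0.4458, 0.2418, 0.1056]
eef_rot: [0.976, 0.216, 0.001, -0.0]
contact_force: [-1.8, 0.8, 3.3]
opening: 0.15
finger_force: 12.0
```

```bash
python3 - <<'E'
from h import *
from plant import r,vision
d=vision.snapshot("scene");u,v=213,215
cv2.imwrite("pics/D.png",cv2.resize(d["image"][v-45:v+35,u-50:u+80],None,fx=6,fy=6,interpolation=cv2.INTER_CUBIC))
E
```

```text
(no output)
```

View pics/D.png

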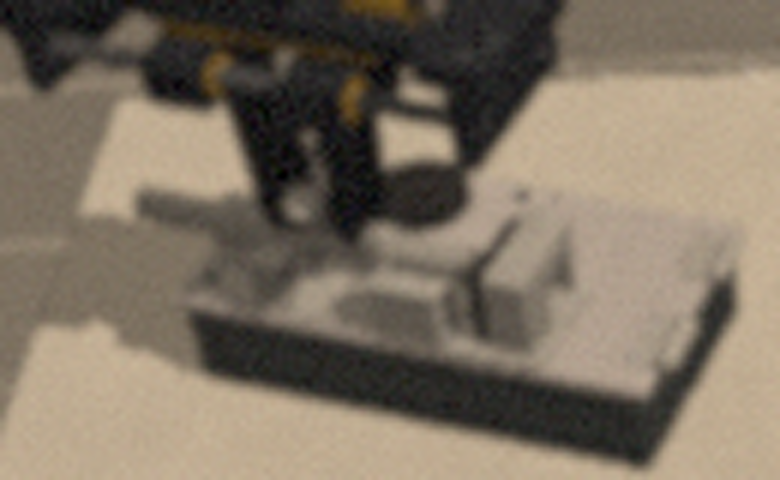

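Emit:
{"fn": "drive_tool", "kwargs": {
  "targets": [
    {"tx":0.063,"ty":-0.136,"tz":0,"wx":0,"wy":0,"wz":0,"claw":-1},
    {"tx":0.063,"ty":-0.136,"tz":0,"wx":0,"wy":0,"wz":0,"claw":-1},
    {"tx":0.063,"ty":-0.136,"tz":0,"wx":0,"wy":0,"wz":0,"claw":-1},
    {"tx":0.063,"ty":-0.136,"tz":0,"wx":0,"wy":0,"wz":0,"claw":-1},
    {"tx":0.063,"ty":-0.136,"tz":0,"wx":0,"wy":0,"wz":0,"claw":-1},
    {"tx":0.063,"ty":-0.136,"tz":0,"wx":0,"wy":0,"wz":0,"claw":-1},
    {"tx":0.063,"ty":-0.136,"tz":0,"wx":0,"wy":0,"wz":0,"claw":-1},
    {"tx":0.063,"ty":-0.136,"tz":0,"wx":0,"wy":0,"wz":0,"claw":-1}
  ]
}}

```text
clock: 7.45
tool_pos: [0.4607, 0.2087, 0.1053]
eef_rot: [0.976, 0.216, 0.0, -0.0]
contact_force: [-0.5, 3.2, -0.3]
opening: 0.151
finger_force: 12.0
```

Emit:
{"fn": "drive_tool", "kwargs": {
  "targets": [
    {"tx":0.007,"ty":-0.015,"tz":0,"wx":0,"wy":0,"wz":0,"claw":-1},
    {"tx":0.007,"ty":-0.015,"tz":0,"wx":0,"wy":0,"wz":0,"claw":-1},
    {"tx":0.007,"ty":-0.015,"tz":0,"wx":0,"wy":0,"wz":0,"claw":-1},
    {"tx":0.007,"ty":-0.015,"tz":0,"wx":0,"wy":0,"wz":0,"claw":-1},
    {"tx":0.007,"ty":-0.015,"tz":0,"wx":0,"wy":0,"wz":0,"claw":-1},
    {"tx":0.007,"ty":-0.015,"tz":0,"wx":0,"wy":0,"wz":0,"claw":-1},
    {"tx":0.007,"ty":-0.015,"tz":0,"wx":0,"wy":0,"wz":0,"claw":-1},
    {"tx":0.007,"ty":-0.015,"tz":0,"wx":0,"wy":0,"wz":0,"claw":-1}
  ]
}}

```text
clock: 8.25
tool_pos: [0.4621, 0.2055, 0.1053]
eef_rot: [0.976, 0.216, 0.0, -0.0]
contact_force: [2.3, 3.9, -1.9]
opening: 0.156
finger_force: 12.0
```

Emit:
{"fn": "drive_tool", "kwargs": {
  "targets": [
    {"tx":0.007,"ty":-0.015,"tz":0,"wx":0,"wy":0,"wz":0,"claw":-1},
    {"tx":0.007,"ty":-0.015,"tz":0,"wx":0,"wy":0,"wz":0,"claw":-1},
    {"tx":0.007,"ty":-0.015,"tz":0,"wx":0,"wy":0,"wz":0,"claw":-1},
    {"tx":0.007,"ty":-0.015,"tz":0,"wx":0,"wy":0,"wz":0,"claw":-1},
    {"tx":0.007,"ty":-0.015,"tz":0,"wx":0,"wy":0,"wz":0,"claw":-1},
    {"tx":0,"ty":0,"tz":0,"wx":0,"wy":0,"wz":0,"claw":-1},
    {"tx":0,"ty":0,"tz":0,"wx":0,"wy":0,"wz":0,"claw":-1},
    {"tx":0,"ty":0,"tz":0,"wx":0,"wy":0,"wz":0,"claw":-1}
  ]
}}

```text
clock: 9.05
tool_pos: [0.4632, 0.203, 0.1053]
eef_rot: [0.976, 0.216, 0.0, -0.0]
contact_force: [3.8, 4.3, -1.9]
opening: 0.152
finger_force: 12.0
```

Emit:
{"fn": "drive_tool", "kwargs": {
  "targets": [
    {"tx":0.025,"ty":0.01,"tz":-0.01,"wx":0,"wy":0,"wz":0,"claw":-1},
    {"tx":0.02,"ty":0.01,"tz":-0.01,"wx":0,"wy":0,"wz":0,"claw":-1},
    {"tx":0.006,"ty":-0.012,"tz":0,"wx":0,"wy":0,"wz":0,"claw":-1},
    {"tx":0.006,"ty":-0.012,"tz":0,"wx":0,"wy":0,"wz":0,"claw":-1},
    {"tx":0.006,"ty":-0.012,"tz":0,"wx":0,"wy":0,"wz":0,"claw":-1},
    {"tx":0.006,"ty":-0.012,"tz":0,"wx":0,"wy":0,"wz":0,"claw":-1},
    {"tx":0.006,"ty":-0.012,"tz":0,"wx":0,"wy":0,"wz":0,"claw":-1},
    {"tx":0,"ty":0,"tz":0,"wx":0,"wy":0,"wz":0,"claw":-1}
  ]
}}

```text
clock: 9.85
tool_pos: [0.4639, 0.2008, 0.1047]
eef_rot: [0.976, 0.216, -0.001, 0.001]
contact_force: [-3.1, 2.0, 5.9]
opening: 0.155
finger_force: 12.0
```

Emit:
{"fn": "drive_tool", "kwargs": {
  "targets": [
    {"tx":0.006,"ty":-0.012,"tz":0,"wx":0,"wy":0,"wz":0,"claw":-1},
    {"tx":0.006,"ty":-0.012,"tz":0,"wx":0,"wy":0,"wz":0,"claw":-1},
    {"tx":0.006,"ty":-0.012,"tz":0,"wx":0,"wy":0,"wz":0,"claw":-1},
    {"tx":0.006,"ty":-0.012,"tz":0,"wx":0,"wy":0,"wz":0,"claw":-1},
    {"tx":0,"ty":0,"tz":0,"wx":0,"wy":0,"wz":0,"claw":-1},
    {"tx":0,"ty":0,"tz":0,"wx":0,"wy":0,"wz":0,"claw":-1},
    {"tx":0,"ty":0,"tz":0,"wx":0,"wy":0,"wz":0,"claw":-1},
    {"tx":0,"ty":0,"tz":0,"wx":0,"wy":0,"wz":0,"claw":-1}
  ]
}}

```text
clock: 10.65
tool_pos: [0.4646, 0.1994, 0.1047]
eef_rot: [0.976, 0.216, -0.001, 0.001]
contact_force: [-3.6, 1.8, 6.0]
opening: 0.15
finger_force: 12.0
```

Emit:
{"fn": "drive_tool", "kwargs": {
  "targets": [
    {"tx":0.006,"ty":-0.012,"tz":0.005,"wx":0,"wy":0,"wz":0,"claw":-1},
    {"tx":0.006,"ty":-0.012,"tz":0.005,"wx":0,"wy":0,"wz":0,"claw":-1},
    {"tx":0.006,"ty":-0.012,"tz":0,"wx":0,"wy":0,"wz":0,"claw":-1},
    {"tx":0.006,"ty":-0.012,"tz":0,"wx":0,"wy":0,"wz":0,"claw":-1},
    {"tx":0,"ty":0,"tz":0,"wx":0,"wy":0,"wz":0,"claw":-1},
    {"tx":0,"ty":0,"tz":0,"wx":0,"wy":0,"wz":0,"claw":-1},
    {"tx":0,"ty":0,"tz":0,"wx":0,"wy":0,"wz":0,"claw":-1},
    {"tx":0,"ty":0,"tz":0,"wx":0,"wy":0,"wz":0,"claw":-1}
  ]
}}

```text
clock: 11.45
tool_pos: [0.4653, 0.1981, 0.1048]
eef_rot: [0.976, 0.216, -0.001, 0.001]
contact_force: [-5.4, -0.0, 4.3]
opening: 0.152
finger_force: 12.0
```

Emit:
{"fn": "drive_tool", "kwargs": {
  "targets": [
    {"tx":0,"ty":-0.015,"tz":0,"wx":0,"wy":0,"wz":0,"claw":-1},
    {"tx":0.004,"ty":-0.013,"tz":0,"wx":0,"wy":0,"wz":0,"claw":-1},
    {"tx":0.006,"ty":-0.012,"tz":0,"wx":0,"wy":0,"wz":0,"claw":-1},
    {"tx":0.006,"ty":-0.012,"tz":0,"wx":0,"wy":0,"wz":0,"claw":-1},
    {"tx":0,"ty":0,"tz":0,"wx":0,"wy":0,"wz":0,"claw":-1},
    {"tx":0,"ty":0,"tz":0,"wx":0,"wy":0,"wz":0,"claw":-1},
    {"tx":0,"ty":0,"tz":0,"wx":0,"wy":0,"wz":0,"claw":-1},
    {"tx":0,"ty":0,"tz":0,"wx":0,"wy":0,"wz":0,"claw":-1}
  ]
}}

```text
clock: 12.25
tool_pos: [0.4655, 0.1977, 0.1048]
eef_rot: [0.976, 0.216, -0.001, -0.0]
contact_force: [-6.7, 2.0, 4.6]
opening: 0.153
finger_force: 12.0
```

```bash
python3 - <<'E'
from plant import r,vision
import numpy as np
for i in range(6):
    s=r.get_state();f=s["contact_force"];p=s["tool_pos"]-[.4458,.2418,0]
    print(s["clock"],f.round(1),"along",np.round(-.419*f[0]+.908*f[1],2),"slide",(p[0]*.419-p[1]*.908).round(5), "lat",(p[0]*.908+p[1]*.419).round(5))
    vision.snapshot("top") if i<5 else 0
E
```

```text
12.25 [-6.7  2.   4.6] along 4.66 slide 0.04826 lat -0.00058
12.3 [-7.2  2.7  4. ] along 5.48 slide 0.04826 lat -0.00058
12.35 [-5.8  2.1  4.5] along 4.34 slide 0.04827 lat -0.00058
12.4 [-6.4  3.   5.3] along 5.43 slide 0.04827 lat -0.00056
12.45 [-6.9  2.6  4.3] along 5.26 slide 0.04827 lat -0.00055
12.5 [-5.6  2.8  3.6] along 4.87 slide 0.04823 lat -0.00059
```

Emit:
{"fn": "drive_tool", "kwargs": {
  "targets": [
    {"tx":0.006,"ty":-0.012,"tz":0,"wx":0,"wy":0,"wz":0,"claw":-1},
    {"tx":0.006,"ty":-0.012,"tz":0,"wx":0,"wy":0,"wz":0,"claw":-1},
    {"tx":0.004,"ty":-0.01,"tz":0,"wx":0,"wy":0,"wz":0,"claw":-1},
    {"tx":0,"ty":0,"tz":0,"wx":0,"wy":0,"wz":0,"claw":-1},
    {"tx":0,"ty":0,"tz":0,"wx":0,"wy":0,"wz":0,"claw":-1},
    {"tx":0,"ty":0,"tz":0,"wx":0,"wy":0,"wz":0,"claw":-1},
    {"tx":0,"ty":0,"tz":0,"wx":0,"wy":0,"wz":0,"claw":-1},
    {"tx":0,"ty":0,"tz":0,"wx":0,"wy":0,"wz":0,"claw":-1}
  ]
}}

```text
clock: 13.3
tool_pos: [0.4656, 0.1975, 0.1048]
eef_rot: [0.976, 0.217, -0.001, -0.001]
contact_force: [-7.2, 4.6, 3.7]
opening: 0.157
finger_force: 12.0
```

```bash
cat > s.py <<'E'
from plant import r,vision
import numpy as np
F=[]
for i in range(4):
    s=r.get_state();F.append(s["contact_force"]);p=s["tool_pos"]-[.4458,.2418,0]
    d=vision.snapshot("scene") if i<3 else 0
f=np.mean(F,0);print(s["clock"],f.round(1),"along",np.round(-.419*f[0]+.908*f[1],2),"latF",np.round(.908*f[0]+.419*f[1],2),"slide",(p[0]*.419-p[1]*.908).round(5), "lat",(p[0]*.908+p[1]*.419).round(5),"z",p[2].round(4))
E
python3 s.py
```

```text
13.45 [-7.1  4.   5. ] along 6.6 latF -4.74 slide 0.04858 lat -0.00053 z 0.1048
```

```bash
python3 - <<'E'
from h import *
from plant import vision
d=vision.snapshot("scene");u,v=235,210
cv2.imwrite("pics/E.png",cv2.resize(d["image"][v-25:v+35,u-45:u+45],None,fx=8,fy=8,interpolation=cv2.INTER_CUBIC))
E
```

```text
(no output)
```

View pics/E.png

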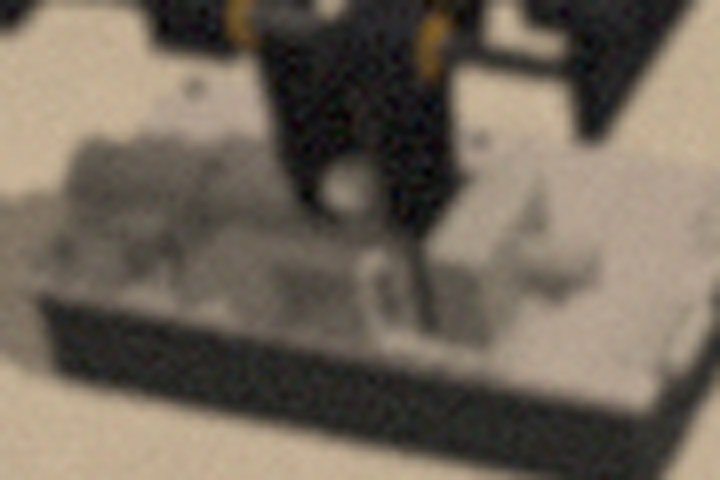

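```bash
python3 - <<'E'
from h import *
b=pickle.load(open("scene.pkl","rb"))
org=np.array([.5008,.236,0]);yd=np.array([-.419,.908,0]);xd=np.array([.908,.419,0])
for uv in [(238.5,221)]:
  for z in(.05,.055,.06,.0675):
    P=plane(b,uv,z);print(z,P.round(4),((P-org)@xd).round(4),((P-org)@yd).round(4))
# handle line now, y from gripper TCP
T=np.array([.4656,.1975,0]);print("tcp",((T-org)@xd).round(4),((T-org)@yd).round(4))
for r_ in (20,40,57):
  for th in(.5,1.5):
    P=org+xd*(-.018-r_/1e3*np.sin(th))+yd*((T-org)@yd)+[0,0,.0595+r_/1e3*np.cos(th)]
    print(r_,th,((proj(b,P)-[190,185])*8).round())
E
```

```text
0.05 [0.4753 0.2147 0.05  ] -0.0321 -0.0087
0.055 [0.472  0.2096 0.055 ] -0.0372 -0.0119
0.06 [0.4688 0.2046 0.06  ] -0.0423 -0.0151
0.0675 [0.4638 0.197  0.0675] -0.0499 -0.0199
tcp -0.0481 -0.0202
20 0.5 [419. 213.]
20 1.5 [411. 279.]
40 0.5 [396. 185.]
40 1.5 [379. 321.]
57 0.5 [375. 160.]
57 1.5 [351. 357.]
```

Emit:
{"fn": "drive_tool", "kwargs": {
  "targets": [
    {"tx":-0.007,"ty":0.015,"tz":0,"wx":0,"wy":0,"wz":0,"claw":-1},
    {"tx":-0.007,"ty":0.015,"tz":0,"wx":0,"wy":0,"wz":0,"claw":-1},
    {"tx":-0.007,"ty":0.015,"tz":0,"wx":0,"wy":0,"wz":0,"claw":-1},
    {"tx":-0.007,"ty":0.015,"tz":0,"wx":0,"wy":0,"wz":0,"claw":-1},
    {"tx":-0.007,"ty":0.015,"tz":0,"wx":0,"wy":0,"wz":0,"claw":-1},
    {"tx":0,"ty":0,"tz":0,"wx":0,"wy":0,"wz":0,"claw":-1},
    {"tx":0,"ty":0,"tz":0,"wx":0,"wy":0,"wz":0,"claw":-1},
    {"tx":0,"ty":0,"tz":0,"wx":0,"wy":0,"wz":0,"claw":-1}
  ]
}}

```text
clock: 14.3
tool_pos: [0.4656, 0.1977, 0.1048]
eef_rot: [0.976, 0.216, -0.001, 0.001]
contact_force: [-5.9, 0.1, 4.5]
opening: 0.154
finger_force: 12.0
```

```bash
python3 s.py
```

```text
14.45 [-5.   0.   4.5] along 2.12 latF -4.56 slide 0.04831 lat -0.00049 z 0.1048
```

Emit:
{"fn": "drive_tool", "kwargs": {
  "targets": [
    {"tx":-0.007,"ty":0.015,"tz":0,"wx":0,"wy":0,"wz":0,"claw":-1},
    {"tx":-0.007,"ty":0.015,"tz":0,"wx":0,"wy":0,"wz":0,"claw":-1},
    {"tx":-0.007,"ty":0.015,"tz":0,"wx":0,"wy":0,"wz":0,"claw":-1},
    {"tx":-0.007,"ty":0.015,"tz":0,"wx":0,"wy":0,"wz":0,"claw":-1},
    {"tx":-0.007,"ty":0.015,"tz":0,"wx":0,"wy":0,"wz":0,"claw":-1},
    {"tx":0,"ty":0,"tz":0,"wx":0,"wy":0,"wz":0,"claw":-1},
    {"tx":0,"ty":0,"tz":0,"wx":0,"wy":0,"wz":0,"claw":-1},
    {"tx":0,"ty":0,"tz":0,"wx":0,"wy":0,"wz":0,"claw":-1}
  ]
}}

```text
clock: 15.25
tool_pos: [0.4653, 0.1984, 0.1049]
eef_rot: [0.977, 0.215, -0.001, 0.002]
contact_force: [-3.3, -3.2, 4.9]
opening: 0.155
finger_force: 12.0
```

```bash
python3 s.py
```

```text
15.4 [-3.6 -3.6  4.8] along -1.79 latF -4.77 slide 0.04756 lat -0.00043 z 0.1049
```

Emit:
{"fn": "drive_tool", "kwargs": {
  "targets": [
    {"tx":-0.041,"ty":0.025,"tz":0.043,"wx":0,"wy":0,"wz":0,"claw":-1},
    {"tx":0,"ty":0,"tz":0,"wx":0,"wy":0,"wz":0,"claw":-1},
    {"tx":-0.084,"ty":-0.038,"tz":-0.067,"wx":0,"wy":0,"wz":0,"claw":-1},
    {"tx":-0.083,"ty":-0.038,"tz":-0.067,"wx":0,"wy":0,"wz":0,"claw":-1},
    {"tx":-0.076,"ty":-0.035,"tz":-0.078,"wx":0,"wy":0,"wz":0,"claw":-1},
    {"tx":0,"ty":0,"tz":0,"wx":0,"wy":0,"wz":0,"claw":-1},
    {"tx":0,"ty":0,"tz":0,"wx":0,"wy":0,"wz":0,"claw":-1},
    {"tx":0,"ty":0,"tz":0,"wx":0,"wy":0,"wz":0,"claw":-1}
  ]
}}

```text
clock: 16.2
tool_pos: [0.458, 0.199, 0.0999]
eef_rot: [0.976, 0.216, 0.001, -0.0]
contact_force: [5.4, -0.1, -3.9]
opening: 0.149
finger_force: 12.0
```

```bash
python3 s.py
```

```text
16.35 [ 5.3 -0.1 -3.7] along -2.3 latF 4.78 slide 0.044 lat -0.00683 z 0.0998
```

Emit:
{"fn": "drive_tool", "kwargs": {
  "targets": [
    {"tx":0.012,"ty":-0.027,"tz":0,"wx":0,"wy":0,"wz":0,"claw":-1},
    {"tx":0.012,"ty":-0.027,"tz":0,"wx":0,"wy":0,"wz":0,"claw":-1},
    {"tx":0.012,"ty":-0.027,"tz":0,"wx":0,"wy":0,"wz":0,"claw":-1},
    {"tx":0.012,"ty":-0.027,"tz":0,"wx":0,"wy":0,"wz":0,"claw":-1},
    {"tx":0.012,"ty":-0.027,"tz":0,"wx":0,"wy":0,"wz":0,"claw":-1},
    {"tx":0,"ty":0,"tz":0,"wx":0,"wy":0,"wz":0,"claw":-1},
    {"tx":0,"ty":0,"tz":0,"wx":0,"wy":0,"wz":0,"claw":-1},
    {"tx":0,"ty":0,"tz":0,"wx":0,"wy":0,"wz":0,"claw":-1}
  ]
}}

```text
clock: 17.15
tool_pos: [0.4591, 0.1966, 0.0999]
eef_rot: [0.976, 0.217, 0.001, -0.002]
contact_force: [3.6, 3.5, -4.0]
opening: 0.154
finger_force: 12.0
```

```bash
python3 s.py
```

```text
17.3 [ 3.4  3.8 -4.6] along 2.01 latF 4.71 slide 0.04659 lat -0.00684 z 0.0999
```

Emit:
{"fn": "drive_tool", "kwargs": {
  "targets": [
    {"tx":-0.048,"ty":-0.022,"tz":-0.07,"wx":0,"wy":0,"wz":0,"claw":-1},
    {"tx":-0.048,"ty":-0.022,"tz":-0.07,"wx":0,"wy":0,"wz":0,"claw":-1},
    {"tx":-0.048,"ty":-0.022,"tz":-0.07,"wx":0,"wy":0,"wz":0,"claw":-1},
    {"tx":-0.048,"ty":-0.022,"tz":-0.07,"wx":0,"wy":0,"wz":0,"claw":-1},
    {"tx":0,"ty":0,"tz":0,"wx":0,"wy":0,"wz":0,"claw":-1},
    {"tx":0,"ty":0,"tz":0,"wx":0,"wy":0,"wz":0,"claw":-1},
    {"tx":0,"ty":0,"tz":0,"wx":0,"wy":0,"wz":0,"claw":-1},
    {"tx":0,"ty":0,"tz":0,"wx":0,"wy":0,"wz":0,"claw":-1}
  ]
}}

```text
clock: 18.1
tool_pos: [0.4524, 0.192, 0.0912]
eef_rot: [0.976, 0.216, -0.0, -0.0]
contact_force: [1.3, 5.5, -1.6]
opening: 0.151
finger_force: 12.0
```

```bash
python3 s.py
```

```text
18.25 [ 1.3  5.  -2.1] along 3.95 latF 3.31 slide 0.04804 lat -0.01489 z 0.0912
```

Emit:
{"fn": "drive_tool", "kwargs": {
  "targets": [
    {"tx":-0.051,"ty":-0.005,"tz":-0.076,"wx":0,"wy":0,"wz":0,"claw":-1},
    {"tx":-0.051,"ty":-0.005,"tz":-0.076,"wx":0,"wy":0,"wz":0,"claw":-1},
    {"tx":-0.051,"ty":-0.005,"tz":-0.076,"wx":0,"wy":0,"wz":0,"claw":-1},
    {"tx":-0.051,"ty":-0.005,"tz":-0.076,"wx":0,"wy":0,"wz":0,"claw":-1},
    {"tx":0,"ty":0,"tz":0,"wx":0,"wy":0,"wz":0,"claw":-1},
    {"tx":0,"ty":0,"tz":0,"wx":0,"wy":0,"wz":0,"claw":-1},
    {"tx":0,"ty":0,"tz":0,"wx":0,"wy":0,"wz":0,"claw":-1},
    {"tx":0,"ty":0,"tz":0,"wx":0,"wy":0,"wz":0,"claw":-1}
  ]
}}

```text
clock: 19.05
tool_pos: [0.4469, 0.1903, 0.0823]
eef_rot: [0.977, 0.216, -0.0, 0.0]
contact_force: [4.1, -1.7, -1.7]
opening: 0.158
finger_force: 12.0
```

```bash
python3 s.py
```

```text
19.2 [ 3.6 -1.5 -1.9] along -2.86 latF 2.7 slide 0.04689 lat -0.02058 z 0.0823
```

Emit:
{"fn": "drive_tool", "kwargs": {
  "targets": [
    {"tx":-0.028,"ty":-0.02,"tz":-0.082,"wx":0,"wy":0,"wz":0,"claw":-1},
    {"tx":-0.028,"ty":-0.02,"tz":-0.082,"wx":0,"wy":0,"wz":0,"claw":-1},
    {"tx":-0.028,"ty":-0.02,"tz":-0.082,"wx":0,"wy":0,"wz":0,"claw":-1},
    {"tx":-0.025,"ty":-0.015,"tz":-0.082,"wx":0,"wy":0,"wz":0,"claw":-1},
    {"tx":-0.025,"ty":-0.014,"tz":-0.082,"wx":0,"wy":0,"wz":0,"claw":-1},
    {"tx":-0.016,"ty":-0.012,"tz":-0.082,"wx":0,"wy":0,"wz":0,"claw":-1},
    {"tx":-0.015,"ty":-0.011,"tz":-0.08,"wx":0,"wy":0,"wz":0,"claw":-1},
    {"tx":0,"ty":0,"tz":0,"wx":0,"wy":0,"wz":0,"claw":-1}
  ]
}}

```text
clock: 20.0
tool_pos: [0.4416, 0.1881, 0.0648]
eef_rot: [0.976, 0.216, -0.0, -0.0]
contact_force: [2.7, 1.4, -0.9]
opening: 0.151
finger_force: 12.0
```

```bash
python3 s.py
```

```text
20.15 [ 1.7  1.7 -0.5] along 0.79 latF 2.26 slide 0.04706 lat -0.02624 z 0.0651
```

Emit:
{"fn": "drive_tool", "kwargs": {
  "targets": [
    {"tx":-0.008,"ty":-0.004,"tz":-0.05,"wx":0,"wy":0,"wz":0,"claw":-1},
    {"tx":-0.008,"ty":-0.004,"tz":-0.05,"wx":0,"wy":0,"wz":0,"claw":-1},
    {"tx":-0.004,"ty":-0.002,"tz":-0.05,"wx":0,"wy":0,"wz":0,"claw":-1},
    {"tx":-0.004,"ty":-0.002,"tz":-0.05,"wx":0,"wy":0,"wz":0,"claw":-1},
    {"tx":0,"ty":0,"tz":-0.05,"wx":0,"wy":0,"wz":0,"claw":-1},
    {"tx":0,"ty":0,"tz":-0.05,"wx":0,"wy":0,"wz":0,"claw":-1},
    {"tx":0,"ty":0,"tz":0,"wx":0,"wy":0,"wz":0,"claw":-1},
    {"tx":0,"ty":0,"tz":0,"wx":0,"wy":0,"wz":0,"claw":-1}
  ]
}}

```text
clock: 20.95
tool_pos: [0.4411, 0.1873, 0.0562]
eef_rot: [0.976, 0.216, -0.0, 0.0]
contact_force: [0.3, 2.0, 3.1]
opening: 0.151
finger_force: 12.0
```

```bash
python3 s.py
```

```text
21.1 [0.4 2.3 2. ] along 1.95 latF 1.3 slide 0.04759 lat -0.02714 z 0.0562
```

Emit:
{"fn": "drive_tool", "kwargs": {
  "targets": [
    {"tx":0,"ty":0,"tz":-0.02,"wx":0,"wy":0,"wz":0,"claw":-1},
    {"tx":0,"ty":0,"tz":-0.02,"wx":0,"wy":0,"wz":0,"claw":-1},
    {"tx":0,"ty":0,"tz":-0.02,"wx":0,"wy":0,"wz":0,"claw":-1},
    {"tx":0,"ty":0,"tz":-0.02,"wx":0,"wy":0,"wz":0,"claw":-1},
    {"tx":0,"ty":0,"tz":0,"wx":0,"wy":0,"wz":0,"claw":-1},
    {"tx":0,"ty":0,"tz":0,"wx":0,"wy":0,"wz":0,"claw":-1},
    {"tx":0,"ty":0,"tz":0,"wx":0,"wy":0,"wz":0,"claw":-1},
    {"tx":0,"ty":0,"tz":0,"wx":0,"wy":0,"wz":0,"claw":-1}
  ]
}}

```text
clock: 21.9
tool_pos: [0.4412, 0.1871, 0.0547]
eef_rot: [0.976, 0.216, 0.0, 0.0]
contact_force: [-0.4, 2.4, 12.6]
opening: 0.152
finger_force: 12.0
```

```bash
python3 s.py
```

```text
22.05 [-1.   2.6 12.6] along 2.81 latF 0.15 slide 0.04777 lat -0.02713 z 0.0547
```

Emit:
{"fn": "drive_tool", "kwargs": {
  "targets": [
    {"tx":0,"ty":0,"tz":0.04,"wx":0,"wy":0,"wz":0,"claw":-1},
    {"tx":0,"ty":0,"tz":0,"wx":0,"wy":0,"wz":0,"claw":-0.5},
    {"tx":0,"ty":0,"tz":0,"wx":0,"wy":0,"wz":0,"claw":-0.2},
    {"tx":0,"ty":0,"tz":0,"wx":0,"wy":0,"wz":0,"claw":-0.1},
    {"tx":0,"ty":0,"tz":0,"wx":0,"wy":0,"wz":0,"claw":0},
    {"tx":0,"ty":0,"tz":0,"wx":0,"wy":0,"wz":0,"claw":0},
    {"tx":0,"ty":0,"tz":0,"wx":0,"wy":0,"wz":0,"claw":0},
    {"tx":0,"ty":0,"tz":0,"wx":0,"wy":0,"wz":0,"claw":0}
  ]
}}

```text
clock: 22.85
tool_pos: [0.4412, 0.1872, 0.055]
eef_rot: [0.976, 0.216, -0.0, 0.0]
contact_force: [-0.4, -0.4, 0.1]
opening: 0.502
finger_force: 0.0
```

Emit:
{"fn": "drive_tool", "kwargs": {
  "targets": [
    {"tx":0,"ty":0,"tz":0.3,"wx":0,"wy":0,"wz":0,"claw":0},
    {"tx":0,"ty":0,"tz":0.5,"wx":0,"wy":0,"wz":0,"claw":0},
    {"tx":0,"ty":0,"tz":0.5,"wx":0,"wy":0,"wz":0,"claw":0},
    {"tx":0,"ty":0,"tz":0.8,"wx":0,"wy":0,"wz":0,"claw":0},
    {"tx":0,"ty":-0.5,"tz":1,"wx":0,"wy":0,"wz":0,"claw":0},
    {"tx":0,"ty":-1,"tz":1,"wx":0,"wy":0,"wz":0,"claw":0},
    {"tx":0,"ty":-1,"tz":0.6,"wx":0,"wy":0,"wz":0,"claw":0},
    {"tx":0,"ty":-1,"tz":0,"wx":0,"wy":0,"wz":0,"claw":0}
  ]
}}

```text
clock: 23.65
tool_pos: [0.4424, 0.0815, 0.1989]
eef_rot: [0.976, 0.216, 0.003, 0.0]
contact_force: [0.8, -1.0, -0.7]
opening: 0.498
finger_force: 0.0
```

Emit:
{"fn": "drive_tool", "kwargs": {
  "targets": [
    {"tx":0,"ty":-1,"tz":0,"wx":0,"wy":0,"wz":0,"claw":0},
    {"tx":0,"ty":-1,"tz":0,"wx":0,"wy":0,"wz":0,"claw":0},
    {"tx":0,"ty":-1,"tz":0,"wx":0,"wy":0,"wz":0,"claw":0},
    {"tx":0,"ty":-1,"tz":0,"wx":0,"wy":0,"wz":0,"claw":0},
    {"tx":0,"ty":-0.8,"tz":0,"wx":0,"wy":0,"wz":0,"claw":0},
    {"tx":0,"ty":-0.4,"tz":0,"wx":0,"wy":0,"wz":0,"claw":0},
    {"tx":0,"ty":0,"tz":0,"wx":0,"wy":0,"wz":0,"claw":0},
    {"tx":0,"ty":0,"tz":0,"wx":0,"wy":0,"wz":0,"claw":0}
  ]
}}

```text
clock: 24.45
tool_pos: [0.4413, -0.0726, 0.1963]
eef_rot: [0.976, 0.216, 0.0, -0.0]
contact_force: [-1.0, 0.9, -0.2]
opening: 0.497
finger_force: 0.0
```

```bash
python3 s.py; python3 - <<'E'
from h import *
from plant import vision
C=[]
for n,(u,v) in dict(scene=(235,215),top=(245,232)).items():
    d=vision.snapshot(n);C.append(cv2.resize(d["image"][v-45:v+45,u-65:u+65],(400,277),interpolation=cv2.INTER_CUBIC))
cv2.imwrite("pics/F.png",cv2.resize(np.vstack(C),None,fx=1,fy=1))
E
```

```text
24.6 [ 0.   0.5 -0.2] along 0.48 latF 0.26 slide 0.28323 lat -0.13559 z 0.1962
```

View pics/F.png

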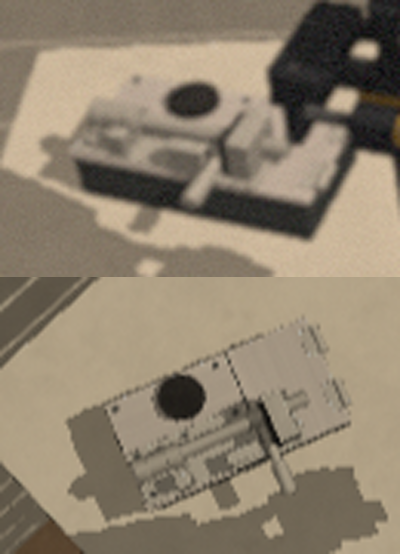

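The handle lies down in the keeper's notch against the buffer (top view, knob at about (288,485)). The lens cap is where it was, and the gripper is clear of everything.

```bash
python3 -c "
from plant import workorder
print(workorder.finish_job())"
```

```text
the job is handed in; nothing more can be done
None
```

The bolt is across the seam with its handle turned down to its stop in the keeper's notch and released. I handed the job in at about 25 s; the final picture shows it in place, but no verdict came back.

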